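Open the latched specimen press and hold its arm up

TASK

Open the press that has a specimen on its stage: pull the latch knob on its arm sideways against the spring, towards the spring bracket, and, with the latch released, lift the arm by the knob off the ball until its coupler end is at least 60 mm (80 mm is good) higher than when shut. Finish while still gripping and holding the arm up there, motionless, so that a colleague can take the specimen out. Leave the specimen, the other press (shut) and everything else on the bench as they are.

Things in the scene. Friction and masses are not known exactly. Their poses are not given: they have to be found in the camera images.
- press: The press to open, with the specimen on it: white base plate 240 x 110 x 12 mm fixed to the bench, origin under its centre. In its frame: steel ball (25 mm, on a post with a collar) at (-85, 0, 64) mm, arm hinge (axis along y) at (85, 0, 64) mm, black stage between (top at 30 mm). The level aluminium arm runs from the hinge to a coupler over the ball. The spring bracket stands out to +y, 68 mm from the middle, 93 mm high.
- press_hinge (a point): Middle of the hinge axis of the arm, 64 mm above the bench; the arm swings up about the y axis of the press.
- press_coupler (a point): Point of the arm at the centre of the ball while the arm is down: 170 mm from the hinge axis, 64 mm above the bench when down. It rises by 170 mm x sin(joint press_arm).
- press_knob (a point): Centre of the latch knob: black, round, 22 mm diameter, 26 mm long, axis along the press's y, so its flat ends face sideways. Shut, it is right above the ball, 126 mm above the bench, on a 10 mm stem from a slide plate (top at 93 mm). Free space all round: fingers can close on the flat ends from above; the knob can pivot between them as the arm swings.
- press_arm (a joint): Swing of the arm in rad: 0 down on the ball, growing as its coupler end rises, stop at 1.0. The arm weighs about 0.45 kg (varies) and falls back when let go. With the latch closed it rises only about 0.01 rad.
- press_latch (a joint): Travel in m of the sprung latch slide with the knob on top and a claw under the ball's collar: 0 closed, 0.016 fully pulled, towards the press's +y (the spring bracket). 5 N to start, 10.5 N at full travel; springs shut when let go. The claw is clear of the collar from 0.008 on. It rides on the arm: the knob lifts the arm.
- specimen: Loose flat steel specimen carrier with a glass slide in it, 44 x 84 x 5 mm, lying crosswise on the stage under the arm of the press to be opened, sticking out on both sides of it; origin at the centre of its underside.
- spare: The second press, exactly like the first but with a bare stage: white base plate 240 x 110 x 12 mm fixed to the bench, origin under its centre. In its frame: steel ball (25 mm, on a post with a collar) at (-85, 0, 64) mm, arm hinge (axis along y) at (85, 0, 64) mm, black stage between (top at 30 mm). The level aluminium arm runs from the hinge to a coupler over the ball. It must stay shut.
- spare_arm (a joint): Swing of the second press's arm in rad, 0 down. Leave it down.
- dish: Round white covered dish, 90 mm across, 15 mm high, origin under its centre, between and in front of the presses. A bystander: leave it.
- dropper: Small amber bottle with black cap, 36 mm across, 75 mm high, origin under its centre, standing between the presses. A bystander: leave it.
- beaker: Glass beaker, 72 mm across, 85 mm high, origin under its centre, at the left. A bystander: leave it.
- slidebox: Blue slide box with white lid, 97 x 87 x 36 mm, origin under its centre, at the right. A bystander: leave it.
- marker: Marker pen 135 mm long, 13 mm thick, lying on the near part of the bench at the left, origin under its middle. A bystander: leave it.
- spatula: Small flat steel laboratory spatula 160 mm long, 14 mm wide, 6 mm thick, lying on the near part of the bench at the right, origin under its middle. A bystander: leave it.
- jar: Glass jar with white cap, 64 mm across, 85 mm high, origin under its centre, at the back of the bench. A bystander: leave it.

How it is judged:
By the outcome, as a careful person would: the job done as asked, in the order asked, and still so for the second after the job is handed in, while the arm keeps its last pose, push and grip.
It also fails if it takes over 35 s, if anything falls off the work surface, if the arm or the gripper's body presses on something with over 40 N, if the wrist force passes 120 N, or if a joint passes its speed limit or range.

ROBOT

A 6-joint arm with a two-finger parallel gripper is mounted at the origin on the work surface. World frame = base frame: x ahead of the robot, y to its left, z up, the work surface at z = 0. Lengths are in m, angles in rad, forces in N, time in s.
With the tool pointing down it reaches from about 0.15 to 0.775 m from the base axis. Payload 6.1 kg.
Tool frame: the origin (TCP) lies at the very end of the fingers, on their centre line; the grasp point (between the pads) lies 19 mm behind it; z points along the fingers, y is the direction in which the jaws open and shut (so a half turn about z gives the same grasp; the last joint's range is limited). The gripper opens to 85 mm and grips with 20 to 120 N. Pads are 22 mm wide; open, the fingers measure 114 mm over their backs; the gripper's body (76 mm by 85 mm) begins 54 mm behind the grasp point. The pads swing forward as they close: fully open they stand 13 mm farther back than shut.
Start: joints at [-1.339, 0.126, -0.04, 1.405, 0, 1.571], TCP at [0.121, -0.511, 0.231] pointing down, gripper open.
Joint ranges: [-2.72, 2.72], [-0.95, 1.95], [-1.27, 1.35], [-1.78, 2.02], [-1.46, 1.47], [-3.14, 3.14]. Speed limits (rad/s): [2.39, 2.39, 3.01, 3.14, 3.14, 3.14].

INTERFACE

Orientations are given as a unit quaternion [x, y, z, w].
In Python, from cell import r gives the robot as it stands.
- The arm moves only by the shell command python3 -m handwheel 'ROWS' [FORCE]. ROWS is JSON, a list that holds one entry, the list of rows, each a list of 5 numbers: the shift along the tool's x, y, z in cm, then the turn about the tool's z in degrees, then the finger opening in cm, from 0 to 8.54. A call has 1 to 10 rows; each row is the pose to reach, as a shift and turn from the pose commanded when the call began, along the tool's axes at that moment; what a row does not reach only later rows make up. A row lasts 1/10 s, in which the tool goes at most 50 mm and 8.59 degrees, less where a joint would pass 70% of its speed; a pose out of reach is approached as far as the arm can. A call with a gripper value outside its range is refused whole. The fingers move at their own pace and stop on an object; FORCE is the grip in N (left out, the last holds). Time passes only in rows, so rows that repeat a pose let the fingers close. It gives the time, the measured TCP pose, the force and the opening at its end, in the units of the state.
- r.sense(): the state, without advancing time (a new reading comes with each control period).
- r.camera(name): name is "scene" or "top" or "wrist"; returns a dict with "img" (420x560x3 uint8, red, green, blue), "mtx" (3x3 intrinsics, pixels), "R" (3x3) and "t" (3): a world point X has camera coordinates R X + t; the wrist camera has in their place "hand_eye" (4x4, takes a point from camera to tool coordinates, whose origin is the TCP and whose axes are the flange's). Camera axes: x right, y down, z forward; pixel columns grow to the right and rows downward; lengths in m; the calibration is good to about 2 mm. A picture is of the moment at which its call begins: read the wrist's pose just before it. There is no depth.
- r.sign_off(): hands the job in, once; it reports no verdict.
The state is a dict: "time_s": time; "joints": joint angles; "joint_velocities": joint speeds; "joint_efforts": joint torques, N m; "tcp_pos": TCP position; "tool_rot": TCP orientation; "force": force on the tool from outside, world axes, zero at the start; "moment": the same for the moment, N m; "gripper_width": finger opening in m.
Only numpy, scipy, OpenCV 4.12 (cv2) and the standard library are available. Lean on these libraries where they do the work, as an engineer would, in place of code of your own. Each camera call takes 0.05 s, during which the arm holds its last target.

## Working session

There is one attempt and no reset: what is moved stays moved. The work goes in short steps, Python scripts to look and compute and a shell command to move; the robot and the scene stay as the last step left them, time stands still between calls to the robot, and variables do not carry over. Pictures are saved under pics/ and viewed, and the job is handed in when it is done.

```bash
mkdir -p pics; ls; python3 - <<'E'
from cell import r
import cv2
s=r.sense();print({k:s[k] for k in s})
for n in("scene","top"):
    c=r.camera(n);cv2.imwrite(f"pics/{n}0.png",c["img"][:,:,::-1]);print(n,c["mtx"],c["R"],c["t"])
E
```

```text
pics
{'time_s': 0.0, 'joints': array([-1.33901881e+00,  1.26408488e-01, -4.06012984e-02,  1.40544113e+00,
        2.77763597e-06,  1.57080969e+00]), 'joint_velocities': array([ 0.00041912, -0.00072082,  0.00117641, -0.00025436,  0.00180009,
       -0.00208281]), 'joint_efforts': array([ 4.86152567e-04, -4.35914719e+01,  3.52924955e+01,  1.73507631e-02,
        5.85367138e-05,  1.82085864e-05]), 'tcp_pos': array([ 0.12050073, -0.5105514 ,  0.23051663]), 'tool_rot': array([ 9.93292843e-01,  1.15622853e-01, -9.42857223e-05, -8.21905824e-04]), 'force': array([ 1.18124536, -0.33926939, -0.45977115]), 'moment': array([-0.00847542, -0.03421658, -0.02003525]), 'gripper_width': 0.08550726893871904}
scene [[418.66236396   0.         274.46096229]
 [  0.         418.66236396 205.615842  ]
 [  0.           0.           1.        ]] [[-0.04263739  0.99896785 -0.01566182]
 [ 0.83422175  0.02697083 -0.55076914]
 [-0.54977825 -0.03654879 -0.83451067]] [ 0.02192545 -0.38736841  1.46029326]
top [[435.594698     0.         280.28987878]
 [  0.         435.594698   213.53791712]
 [  0.           0.           1.        ]] [[ 0.01185645 -0.99982224 -0.01465988]
 [-0.98276066 -0.00894647 -0.18466575]
 [ 0.18450177  0.01659664 -0.98269204]] [-0.00531552  0.58767781  1.3072839 ]
```

View pics/scene0.png

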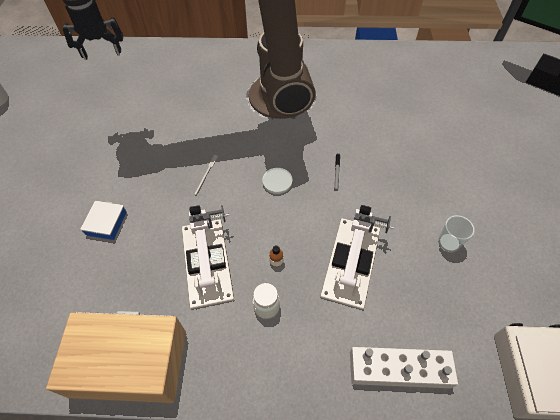

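View pics/top0.png

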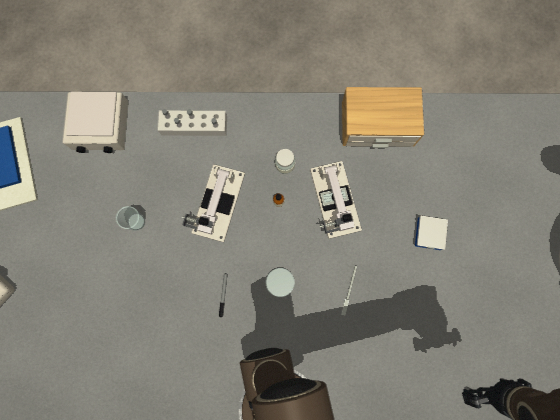

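The press with the specimen is at scene (206,258) and top (336,200), on the robot's right. The other stage is bare. I'll enlarge the crops next.

```bash
python3 - <<'E'
import cv2
t=cv2.imread("pics/top0.png")[155:245,300:370];cv2.imwrite("pics/topc.png",cv2.resize(t,None,fx=6.5,fy=6.5,interpolation=cv2.INTER_CUBIC))
t=cv2.imread("pics/scene0.png")[195:310,170:245];cv2.imwrite("pics/scenec.png",cv2.resize(t,None,fx=5,fy=5,interpolation=cv2.INTER_CUBIC))
E
```

```text
(no output)
```

View pics/topc.png

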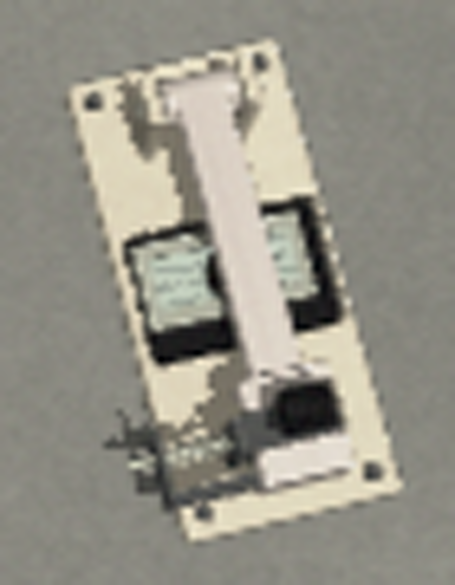

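View pics/scenec.png

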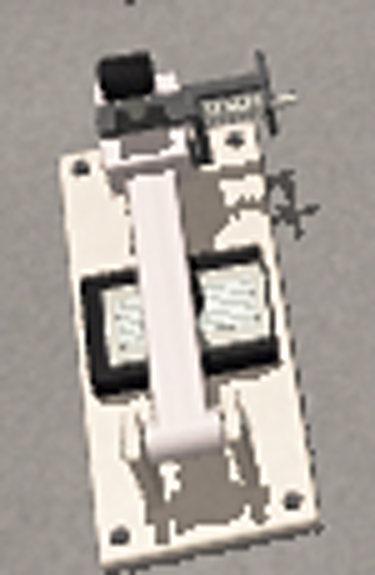

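```bash
cat > h.py <<'E'
import numpy as np
from scipy.optimize import least_squares
def proj(c,X):
    p=(c["R"]@np.asarray(X,float).T).T+c["t"]; q=(c["mtx"]@p.T).T; return q[:,:2]/q[:,2:]
E
python3 - <<'E'
from h import *
from cell import r
T=r.camera("top");S=r.camera("scene")
ct=lambda u,v:((u+.5)/6.5-.5+300,(v+.5)/6.5-.5+155)
cs=lambda u,v:((u+.5)/5-.5+170,(v+.5)/5-.5+195)
# press frame: far end +x
obs=[(T,ct(72,87),(.12,.055,.012)),(T,ct(277,40),(.12,-.055,.012)),(T,ct(402,487),(-.12,-.055,.012)),(T,ct(190,541),(-.12,.055,.012)),
(S,cs(62,155),(-.12,-.055,.012)),(S,cs(103,566),(.12,-.055,.012)),(S,cs(322,526),(.12,.055,.012)),
(T,ct(307,405),(-.085,0,.132)),(S,cs(127,73),(-.085,0,.130))]
def W(p,X):
    c,s=np.cos(p[2]),np.sin(p[2]);return [p[0]+c*X[0]-s*X[1],p[1]+s*X[0]+c*X[1],X[2]]
def res(p): return np.concatenate([proj(c,[W(p,X)])[0]-uv for c,uv,X in obs])
o=least_squares(res,[.55,-.15,0],loss="soft_l1");print(o.x,np.degrees(o.x[2]));print(res(o.x).reshape(-1,2).round(1))
print("knob",W(o.x,(-.085,0,.126)),"hinge",W(o.x,(.085,0,.064)))
# knob triangulate
k=least_squares(lambda X:np.r_[proj(T,[X])[0]-obs[7][1],proj(S,[X])[0]-obs[8][1]],[.5,-.15,.12]);print(k.x,k.cost)
from scipy.spatial.transform import Rotation as Ro
s=r.sense();print(Ro.from_quat(s["tool_rot"]).as_matrix().round(3),s["tcp_pos"])
E
```

```text
[ 0.64866847 -0.17441848  0.25012614] 14.331172328875597
[[-1.5 -0.7]
 [-0.7 -1.2]
 [-0.3  0. ]
 [-1.  -0.1]
 [-0.9 -0.3]
 [-0.8 -0.4]
 [-0.4 -1.5]
 [-0.1 -0.5]
 [-0.3 -0.3]]
knob [np.float64(0.5663135720215164), np.float64(-0.19545820188368457), 0.126] hinge [np.float64(0.7310233770026773), np.float64(-0.1533787515181203), 0.064]
[ 0.56565459 -0.19578955  0.12752171] 0.04418831499493706
[[ 0.973  0.23  -0.   ]
 [ 0.23  -0.973  0.001]
 [ 0.    -0.001 -1.   ]] [ 0.12054059 -0.51071808  0.23080959]
```

The knob is at about (0.566, -0.196, 0.126), with the press turned 14.3°. The two fits agree to within 2 mm. Next I move above the knob.

```bash
python3 -m handwheel '[[[3,-1.2,0,0,8.5],[6,-2.4,0,0,8.5],[10,-4,0,0,8.5],[14,-5.6,0,0,8.5],[18,-7.2,0,-1,8.5],[22,-8.9,0,-1,8],[26,-10.5,0,-1,7],[30,-12.1,0,-1,7],[34,-13.7,0,-1,7],[38,-15.3,0,-1,7]]]' 40
python3 -m handwheel '[[[3,-1.2,0,0,7],[6,-2.5,0,0,7],[9,-3.6,1,0,7],[11,-4.5,1,0,7],[12,-5,1,0,7],[12.5,-5.1,1,0,7],[12.5,-5.1,1,0,7],[12.5,-5.1,1,0,7]]]'
python3 - <<'E'
from cell import r
import cv2
from h import *
from scipy.spatial.transform import Rotation as Ro
s=r.sense();R=Ro.from_quat(s["tool_rot"]).as_matrix()
print(s["tcp_pos"],R.round(3),s["force"],s["gripper_width"])
c=r.camera("wrist");cv2.imwrite("pics/w1.png",c["img"][:,:,::-1])
H=c["hand_eye"]
for X in [(.566,-.1955,.139),(.566,-.1955,.126)]:
    p=np.linalg.inv(H)@np.r_[R.T@(np.array(X)-s["tcp_pos"]),1];q=c["mtx"]@p[:3];print(q[:2]/q[2])
d=R.T@(np.array([.566,-.1955,.105])-s["tcp_pos"]);print("delta tool",d)
E
```

```text
time_s: 1.2
tcp_pos: [0.4565, -0.2734, 0.2312]
tool_rot: [0.992, 0.124, -0.0, 0.0]
force: [0.4, -0.5, 0.0]
gripper_width: 0.0701
time_s: 2.0
tcp_pos: [0.5633, -0.1951, 0.2216]
tool_rot: [0.992, 0.124, 0.0, 0.0]
force: [-0.7, 0.4, 0.4]
gripper_width: 0.07
[ 0.56330303 -0.19514537  0.22160882] [[ 0.969  0.246  0.   ]
 [ 0.246 -0.969 -0.   ]
 [ 0.     0.    -1.   ]] [-0.67404829  0.38375767  0.40807459] 0.0700482660178425
[278.406158   209.41110468]
[278.41590862 204.67742003]
delta tool [0.00252377 0.00096836 0.11660921]
```

View pics/w1.png

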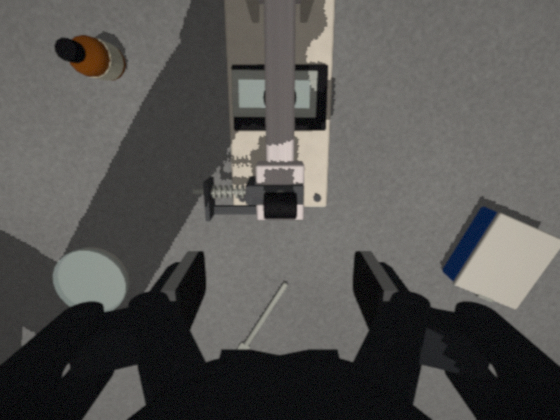

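The knob appears at about (280,206) in the wrist view, and (278,205–209) was predicted, so it matches to under 1 mm. I descend and close on it.

```bash
python3 -m handwheel '[[[0.25,0.1,2,0,7],[0.25,0.1,4,0,6],[0.25,0.1,6,0,5.5],[0.25,0.1,8,0,5],[0.25,0.1,9.5,0,5],[0.25,0.1,10.7,0,5],[0.25,0.1,11.5,0,5],[0.25,0.1,11.7,0,5],[0.25,0.1,11.7,0,5]]]'
python3 - <<'E'
from cell import r
import cv2
from h import *
from scipy.spatial.transform import Rotation as Ro
c=r.camera("wrist");cv2.imwrite("pics/w2.png",c["img"][:,:,::-1])
E
```

```text
time_s: 2.95
tcp_pos: [0.5665, -0.195, 0.1045]
tool_rot: [0.992, 0.124, 0.0, 0.0]
force: [-1.1, 0.3, -0.2]
gripper_width: 0.0499
```

View pics/w2.png

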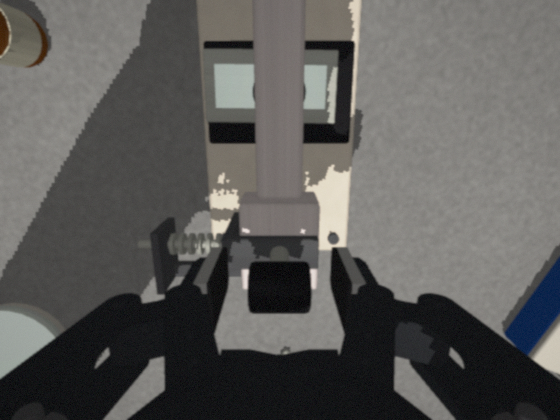

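The knob spans columns 248–310, centred between the fingertips at about 225 and 333. Closing.

```bash
python3 -m handwheel '[[[0,0,0,0,4],[0,0,0,0,3],[0,0,0,0,2.2],[0,0,0,0,2.2],[0,0,0,0,2.2],[0,0,0,0,2.2],[0,0,0,0,2.2]]]' 50
python3 - <<'E'
from cell import r
import cv2
c=r.camera("wrist");cv2.imwrite("pics/w3.png",c["img"][:,:,::-1]);s=r.sense();print(s["force"],s["gripper_width"],s["tcp_pos"])
E
```

```text
time_s: 3.7
tcp_pos: [0.5669, -0.1949, 0.105]
tool_rot: [0.992, 0.124, 0.001, 0.0]
force: [-0.1, -0.1, 6.1]
gripper_width: 0.025
[-0.13170115  0.08691185  5.96301408] 0.025589903059789868 [ 0.56688887 -0.1949805   0.10497976]
```

View pics/w3.png

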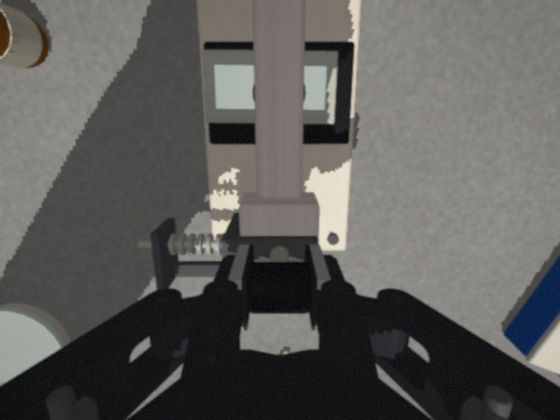

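Gripped at 25.5 mm. Next I pull the latch sideways towards the bracket (tool -y).

```bash
python3 -m handwheel '[[[0,-0.2,0,0,2.2],[0,-0.4,0,0,2.2],[0,-0.6,0,0,2.2],[0,-0.8,0,0,2.2],[0,-1.0,0,0,2.2],[0,-1.2,0,0,2.2],[0,-1.3,0,0,2.2],[0,-1.35,0,0,2.2],[0,-1.35,0,0,2.2],[0,-1.35,0,0,2.2]]]'
python3 - <<'E'
from cell import r
import cv2
c=r.camera("wrist");cv2.imwrite("pics/w4.png",c["img"][:,:,::-1]);s=r.sense();print(s["force"],s["gripper_width"],s["tcp_pos"])
E
```

```text
time_s: 4.75
tcp_pos: [0.5641, -0.1839, 0.105]
tool_rot: [0.992, 0.124, 0.001, 0.002]
force: [1.3, -8.6, 2.6]
gripper_width: 0.0256
[ 1.66105705 -9.20186985  2.95026494] 0.025647009425099763 [ 0.56407863 -0.18393182  0.10499547]
```

View pics/w4.png

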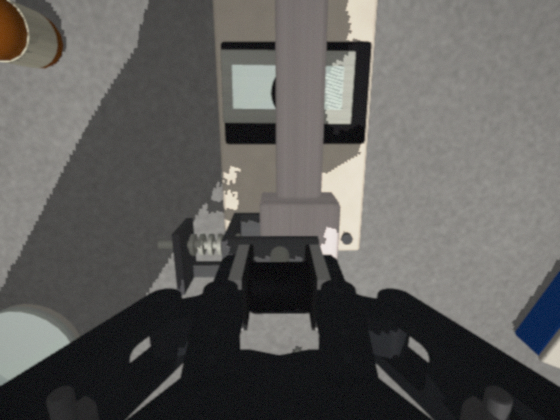

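The latch moved about 11.4 mm against about 9.3 N and the spring looks compressed, so the claw is clear (8 mm needed). I pull slightly further and make a small test lift along the arc.

```bash
python3 -m handwheel '[[[0,-0.15,0,0,2.2],[0,-0.15,0,0,2.2],[0.08,-0.15,-0.2,0,2.2],[0.16,-0.15,-0.4,0,2.2],[0.3,-0.15,-0.8,0,2.2],[0.5,-0.15,-1.2,0,2.2],[0.7,-0.15,-1.65,0,2.2],[0.7,-0.15,-1.65,0,2.2]]]'
python3 - <<'E'
from cell import r
s=r.sense();print(s["force"],s["gripper_width"],s["tcp_pos"],s["moment"])
E
```

```text
time_s: 5.6
tcp_pos: [0.5691, -0.1806, 0.1196]
tool_rot: [0.992, 0.124, -0.002, 0.002]
force: [2.2, -9.0, -5.3]
gripper_width: 0.0251
[ 2.23665682 -8.99011479 -5.26782569] 0.025070530769359854 [ 0.56910247 -0.18061597  0.11958681] [-1.89329956  0.0351244   0.06005984]
```

```bash
python3 - <<'E'
from cell import r
import cv2
c=r.camera("wrist");s=r.camera("scene")["img"][190:310,170:250]
cv2.imwrite("pics/w5.png",c["img"][:,:,::-1]);cv2.imwrite("pics/s5.png",cv2.resize(s[:,:,::-1],None,fx=5,fy=5,interpolation=cv2.INTER_CUBIC))
E
```

```text
(no output)
```

View pics/w5.png

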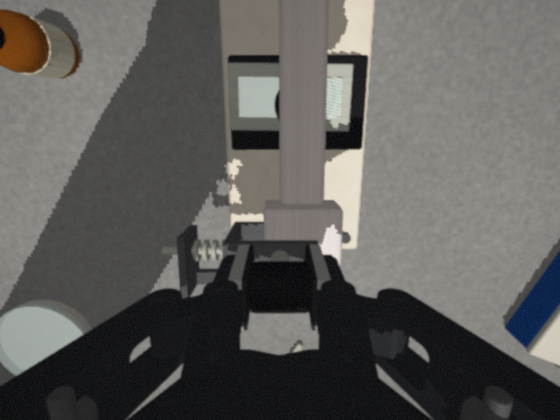

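View pics/s5.png

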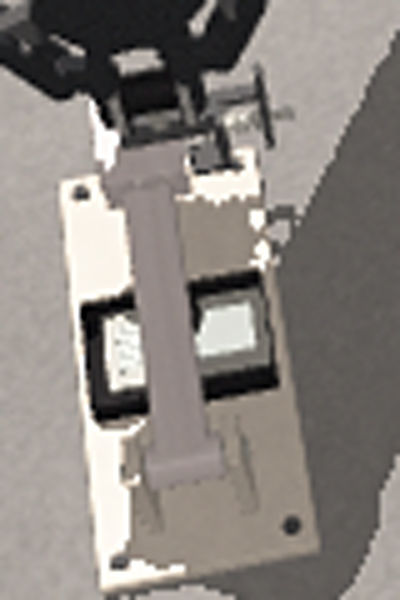

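The arm rises with the knob: the slide, spring and coupler move together with the gripper. I continue along the arc.

```bash
python3 -m handwheel '[[[0.2,0,-0.4,0,2.2],[0.45,0,-0.8,0,2.2],[0.65,0,-1.2,0,2.2],[0.87,0,-1.58,0,2.2],[1.1,0,-1.97,0,2.2],[1.37,0,-2.34,0,2.2],[1.63,0,-2.7,0,2.2],[1.89,0,-3.08,0,2.2],[1.89,0,-3.08,0,2.2]]]'
python3 -m handwheel '[[[0.28,0,-0.35,0,2.2],[0.57,0,-0.7,0,2.2],[0.87,0,-1.05,0,2.2],[1.17,0,-1.38,0,2.2],[1.48,0,-1.7,0,2.2],[1.8,0,-2.03,0,2.2],[2.12,0,-2.35,0,2.2],[2.45,0,-2.63,0,2.2],[2.85,0,-3,0,2.2],[3.0,0,-3.12,0,2.2]]]'
python3 -m handwheel '[[[0,0,0,0,2.2],[0,0,0,0,2.2],[0,0,0,0,2.2],[0,0,0,0,2.2],[0,0,0,0,2.2]]]'
python3 - <<'E'
from cell import r
import cv2
c=r.camera("wrist");s=r.camera("scene")["img"]
cv2.imwrite("pics/w6.png",c["img"][:,:,::-1]);cv2.imwrite("pics/s6f.png",s[:,:,::-1]);cv2.imwrite("pics/s6.png",cv2.resize(s[180:310,170:250,::-1],None,fx=4.5,fy=4.5,interpolation=cv2.INTER_CUBIC))
s=r.sense();print(s["force"],s["gripper_width"],s["tcp_pos"],s["joint_velocities"])
E
```

```text
time_s: 6.6
tcp_pos: [0.587, -0.1761, 0.1502]
tool_rot: [0.992, 0.124, -0.002, 0.002]
force: [0.2, -10.0, -4.2]
gripper_width: 0.0251
time_s: 7.6
tcp_pos: [0.6158, -0.169, 0.1812]
tool_rot: [0.992, 0.124, -0.002, 0.002]
force: [-0.5, -9.6, -3.1]
gripper_width: 0.0252
time_s: 8.1
tcp_pos: [0.6156, -0.169, 0.181]
tool_rot: [0.992, 0.124, -0.002, 0.002]
force: [-1.7, -9.5, -3.2]
gripper_width: 0.0252
[ -1.80058341 -10.88689887  -3.87564874] 0.025047860385018775 [ 0.61560867 -0.16894883  0.1810254 ] [ 0.00025026  0.00129931 -0.00089443  0.00236092  0.00053872  0.00024487]
```

View pics/w6.png

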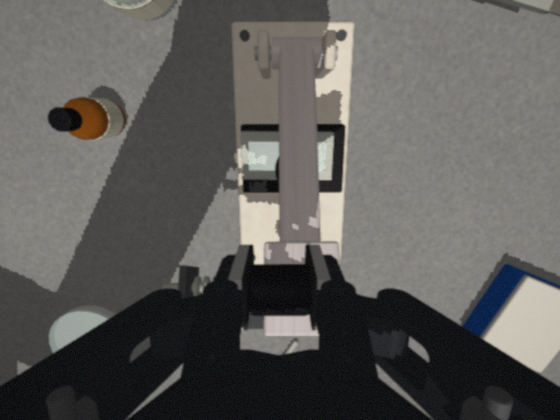

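View pics/s6.png

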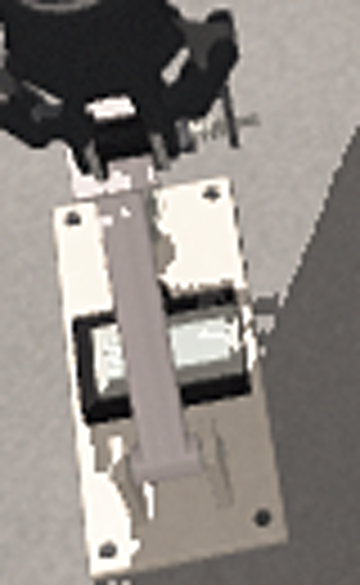

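View pics/s6f.png

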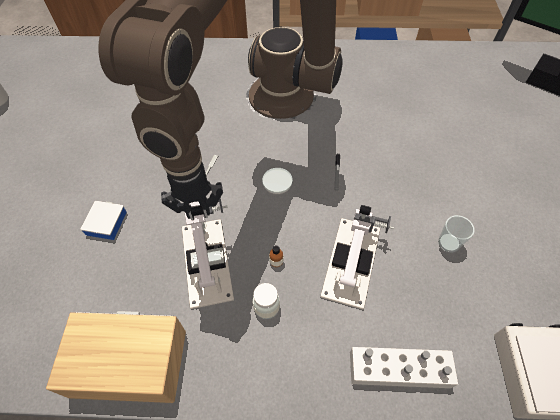

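The arm is up and steady. The knob is still between the pads, at wrist rows 265–315, where it was before the lift. The specimen is still on the stage, the spare press is shut and the bystanders are in place. Handing in.

```bash
python3 - <<'E'
from cell import r
print(r.sign_off())
E
```

```text
the job is handed in; nothing more can be done
None
```

The press with the specimen is open. I gripped the knob by its flat ends, pulled the latch about 11–13 mm towards the spring bracket, and lifted the arm along its hinge arc. I handed the job in at about 8.2 s with the gripper still holding the arm up.

**Height:** the TCP rose 76 mm. By the hinge geometry that puts the coupler about 84 mm above shut (about 0.52 rad), assuming no slip at the knob. I did not measure the coupler separately. In the wrist view the knob had barely moved between the pads (about 1 mm by eye).

**Hold:** the arm was motionless, the grip was steady at 25 mm, and the outside force on the tool was about 11 N sideways (mainly the spring) and 4 N downward.

**Surroundings:** in the last pictures the specimen lay on the stage, the spare press was shut, and the bystanders in view looked undisturbed. The arm partly hid the spatula in the last scene picture, so I could not check all of it.

None of my checks failed or disagreed. I stopped at about 84 mm, slightly above the 80 mm you called good.

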